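# Bolt down the tea tin and draw off its deep lid

### The arm

A 6-joint arm with a two-finger parallel gripper is mounted at the origin on the work surface. World frame = base frame: x ahead of the robot, y to its left, z up, the work surface at z = 0. Lengths are in m, angles in rad, forces in N, time in s.
With the tool pointing down it reaches from about 0.375 to 0.925 m from the base axis. Payload 5.7 kg.
Tool frame: the origin (TCP) lies at the very end of the fingers, on their centre line; the grasp point (between the pads) lies tcp_to_grasp behind it (tcp_to_grasp is the distance from the TCP to the grasp point, in m); z points along the fingers, y is the line along which they close (so a half turn about z gives the same grasp; the last joint's range is limited). The gripper opens to 88 mm and grips with 3 to 60 N. Pads are 20 mm wide; open, the fingers measure 115 mm over their backs; the gripper's body (75 mm by 178 mm) begins 61 mm behind the grasp point.
Start: joints at [-1.439, 0.359, 1.51, -0, 1.272, -0.115], TCP at [0.147, -0.582, 0.223] pointing down, gripper open.
Joint ranges: [-2.97, 2.97], [-1.01, 2.36], [0.21, 2.38], [-0.96, 4.11], [0.2, 2.71], [-2.98, 2.98]. Speed limits (rad/s): [2.39, 2.39, 3.14, 3.14, 3.14, 3.14].

### API

Orientations are given as a unit quaternion [w, x, y, z].
In Python, from plant import * gives the robot as it stands.
- The arm moves only by the shell command python3 -m jog 'ROWS' [FORCE]. ROWS is JSON, a list of rows, each a list of 3 entries, a list of its own where there are three numbers: the shift along the tool's x, y, z in units of 25 mm (1.0 is 25 mm), then the turn about the tool's z in units of 8 degrees (1.0 is 8 degrees), then the finger opening in mm, from 0 to 87.8. In form: [[[dx, dy, dz], turn, fingers], ...]. A call has 1 to 8 rows; each row is the pose to reach, as a shift and turn from the pose commanded when the call began, along the tool's axes at that moment; what a row does not reach only later rows make up. A row lasts 1/8 s, in which the tool goes at most 62.5 mm and 10.7 degrees, less where a joint would pass 70% of its speed; a pose out of reach is approached as far as the arm can. A call with a gripper value outside its range is refused whole. The fingers move at their own pace and stop on an object; FORCE is the grip in N (left out, the last holds). Time passes only in rows, so rows that repeat a pose let the fingers close. It gives the time, the measured TCP pose, the force, the opening and the grip force at its end, in the units of the state.
- get_obs(): the state, without advancing time (a new reading comes with each control period).
- snapshot(name): name is "side" or "top" or "wrist"; returns a dict with "frame" (480x640x3 uint8, blue, green, red), "intrinsics" (3x3 intrinsics, pixels), "rvec" (rotation vector, rad) and "tvec" (3), from world to camera coordinates, as OpenCV has them; the wrist camera has in their place "tool_from_camera" (4x4, takes a point from camera to tool coordinates, whose origin is the TCP and whose axes are the flange's). Camera axes: x right, y down, z forward; pixel columns grow to the right and rows downward; lengths in m; the calibration is good to about 2 mm. The wrist camera is an equidistant fisheye: a pixel r from the principal point sees the ray r / f radians off the axis. A picture is of the moment at which its call begins: read the wrist's pose just before it. There is no depth.
- job_done(): hands the job in; it is judged then, once.
Trained networks look in the newest picture that a camera, given by its name, has taken for a name from the list of things; names that differ only in an ending like _2 or _b are one class to them, and where a whole thing is asked for, a point or a joint stands for the part that bears it (a point fixed in the world has none). Each returns a list of dicts, best first, with "p" (0 to 1); they miss things now and then, are a little off and sometimes report something else, mostly with a low value. They report only what shows in the picture. A call takes as long as a camera call. They do not tell look-alikes from the thing itself.
- masks_of(camera, query): "pixels" (480x640 bool, what is visible of it) and "pixel" ([row, column] in pixels, amid what is visible of it).
- mark_of(camera, query): "pixel" ([row, column] in pixels: a listed point, or the origin of a listed thing).
The state is a dict: "t": time; "joint_pos": joint angles; "qvel": joint speeds; "tau": joint torques, N m; "tcp_pos": TCP position; "eef_rot": TCP orientation; "contact_force": force on the tool from outside, world axes, zero at the start; "ft_torque": the same for the moment, N m; "finger_gap": opening from 0.0 (shut) to 1.0 (fully open); "finger_force": force on a finger pad.
Only numpy, scipy, OpenCV 4.12 (cv2) and the standard library are available. Lean on these libraries where they do the work, as an engineer would, in place of code of your own. Each camera call takes 0.05 s, during which the arm holds its last target. There are 200 camera calls.

### The job

Open the green tea tin on the coffee bar: first push the red-knobbed forked bolt of its holder fully home over the tin's foot so that the base is held down, then draw the tight, deep lid straight up until it is clear. Set the lid down gently (do not drop it), right way up, in the middle of the wooden board; leave the bolt home and the tin's base standing in its holder.

Things in the scene. Friction and masses are not known exactly. Their poses are not given: they have to be found in the camera images.
- lid_mid (a point): Centre (half-way up) of the green tin's lid: 56 x 56 mm outside, 62 mm high, 3 mm walls, open below, 0.09 kg, loose. z up; x, y square to its sides. At the start this point is 89 mm above the counter. It fits 59 mm deep over the base; springs drag on it (about 10 N) for the first 45 mm up. Grip it across its y, the two sides beside the one facing the knob. A similar blue tin is not meant.
- base_mid (a point): Centre (half-way up) of the tin's steel base, loose, 0.28 kg: body 47 x 47 mm, 105 mm high including a foot 90 x 90 x 5 mm. It stands on the holder's plate, 12 mm above the counter. z up; x, y as the lid's, x pointing away from the knob. The bolt is a flat fork whose tines pass over the foot on both sides of the body and hold it down (2 mm play); unbolted, the base comes up with the lid.
- bolt_knob (a point): Centre of the red upright knob of the holder's forked bolt: 18 mm across, from 30 to 72 mm above the counter. The bolt slides level, straight from the knob towards the tin's axis, with 2 N of friction, and stays where left. Horizontally, knob to tin axis is 159 to 165 mm at the start, 111 mm fully home at its end stop. z up, x points to the tin.
- board_top (a point): Centre of the top face of the square light-wood serving board, 170 x 170 mm, 18 mm thick, fixed on the counter; this point is 18 mm above the counter. z up.
Things that resemble listed ones, but are neither listed nor needed, are in the scene too. Leave any yellow look-alike of the part that bears base_mid alone.

How it is judged:
By the outcome, as a careful person would: the job done as asked, in the order asked, and still so for the second after the job is handed in, with the robot touching nothing.
It also fails if it takes over 54 s, if anything falls off the work surface, if the arm or the gripper's body presses on something with over 40 N, if the wrist force passes 120 N, or if a joint passes its speed limit or range.

## Working session

There is one attempt and no reset: what is moved stays moved. The work goes in short steps, Python scripts to look and compute and a shell command to move; the robot and the scene stay as the last step left them, time stands still between calls to the robot, and variables do not carry over. Pictures are saved under pics/ and viewed, at most 10 in all, crops included, and the job is handed in when it is done.

```bash
mkdir -p pics; ls
cat > h.py <<'E'
from plant import *
import numpy as np, cv2
from scipy.spatial.transform import Rotation as R
def ray(s,px):
    K=np.array(s["intrinsics"]);Rm=cv2.Rodrigues(np.array(s["rvec"],float))[0];t=np.array(s["tvec"],float).ravel()
    d=Rm.T@np.linalg.solve(K,[px[1],px[0],1.]);return -Rm.T@t,d
def at_z(s,px,z):
    c,d=ray(s,px);return c+d*(z-c[2])/d[2]
def proj(s,p):
    return cv2.projectPoints(np.array([p],float),np.array(s["rvec"],float),np.array(s["tvec"],float),np.array(s["intrinsics"],float),None)[0].ravel()
E
python3 - <<'E'
from h import *
Z=dict(lid_mid=.089,base_mid=.0645,bolt_knob=.051,board_top=.018)
o=get_obs();print(o["tcp_pos"],o["eef_rot"],tcp_to_grasp if 'tcp_to_grasp' in globals() else None)
for c in("top","side"):
    s=snapshot(c);cv2.imwrite(f"pics/{c}.png",s["frame"])
    for q in Z:
        for m in mark_of(c,q)[:4]:
            print(c,q,round(m["p"],2),np.round(m["pixel"],1),np.round(at_z(s,m["pixel"],Z[q]),3))
E
```

```text
pics
[ 0.14649339 -0.58115053  0.22182239] [-9.08378748e-04  9.92394538e-01  1.23094496e-01 -1.65624509e-05] 0.0187
top base_mid 0.76 [160.6 357.4] [ 0.785 -0.101  0.064]
top base_mid 0.7 [358.7 479.6] [ 0.416 -0.312  0.064]
top base_mid 0.67 [263.  470.6] [ 0.587 -0.306  0.064]
top bolt_knob 0.65 [335.7 377.1] [ 0.456 -0.134  0.051]
top board_top 0.79 [250. 192.] [0.619 0.219 0.018]
side lid_mid 0.87 [280.4 337.6] [ 0.615 -0.148  0.089]
side base_mid 0.81 [262.8 419.2] [ 0.799 -0.116  0.065]
side base_mid 0.74 [383.3 247.6] [ 0.418 -0.321  0.064]
side base_mid 0.66 [368.  339.2] [ 0.583 -0.32   0.064]
side base_mid 0.58 [287.4 338.1] [ 0.617 -0.148  0.064]
side bolt_knob 0.72 [298.3 259.9] [ 0.458 -0.138  0.051]
side board_top 0.93 [185.6 309.7] [0.618 0.2   0.018]
```

View pics/top.png

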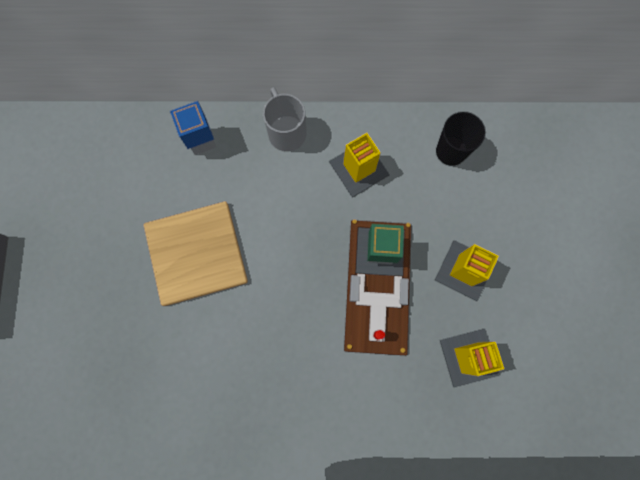

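View pics/side.png

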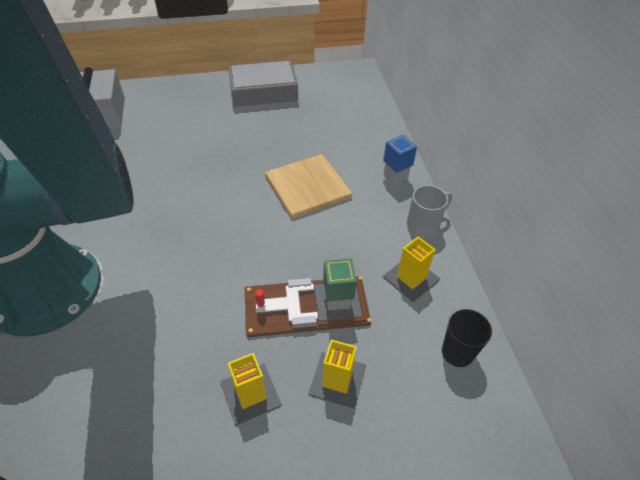

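Candidates: the green tin is at top (242,386) and side (280,339). The yellow look-alikes are at top (160,360), (263,475) and (358,480), and the blue tin is at (125,192). Only the green one stands in the holder with the red-knobbed fork, whose knob is at top (336,378). I'll refine these and confirm in a crop.

Run:
```python
from h import *
S={c:snapshot(c) for c in("top","side")}
s=S["top"];f=s["frame"]
hsv=cv2.cvtColor(f,cv2.COLOR_BGR2HSV)
cv2.imwrite("pics/crop.png",cv2.resize(f[205:370,330:430],None,fx=3.6,fy=3.6,interpolation=cv2.INTER_CUBIC))
# knob red blobs
for c in S:
    h=cv2.cvtColor(S[c]["frame"],cv2.COLOR_BGR2HSV)
    m=((h[...,0]<5)|(h[...,0]>174))&(h[...,1]>190)&(h[...,2]>90)
    n,l,st,ce=cv2.connectedComponentsWithStats(m.astype(np.uint8));i=1+np.argmax(st[1:,4]);p=ce[i][::-1]
    print(c,"red",p.round(1),st[i],at_z(S[c],p,.055).round(4))
# screws -> axis
P=[at_z(s,p,.012)[:2] for p in[(222,354),(226,408),(347,349),(350,403)]]
print(np.round(P,3));d=P[0]-P[2]+P[1]-P[3];print("axis deg",np.degrees(np.arctan2(d[1],d[0])))
# board mask
h=hsv;m=((h[...,0]>10)&(h[...,0]<25)&(h[...,1]>70)&(h[...,2]>120)).astype(np.uint8);m[:,300:]=0
for c in S:
    try:
        mk=masks_of(c,"board_top")
        print(c,len(mk))
    except Exception as e: print(e)
ct=max(cv2.findContours(m,0,2)[0],key=cv2.contourArea)
r=cv2.boxPoints(cv2.minAreaRect(ct));B=np.array([at_z(s,(p[1],p[0]),.018)[:2] for p in r])
print("board",B.round(3),B.mean(0).round(4),np.linalg.norm(B-np.roll(B,1,0),axis=1))
d=B[1]-B[0];print(np.degrees(np.arctan2(d[1],d[0])))
# green top face centre
for c in S:
    h=cv2.cvtColor(S[c]["frame"],cv2.COLOR_BGR2HSV)
    for q in mark_of(c,"lid_mid")[:3]:print(c,"lid",q["p"],q["pixel"],at_z(S[c],q["pixel"],.089).round(3))
print("lidtop",at_z(s,(240,386.7),.120))
```

```text
top red [334.5 378.9] [374 331  11   8  68] [ 0.4581 -0.1363  0.055 ]Traceback (most recent call last):
  File "<stdin>", line 10, in <module>
    return _wrapfunc(a, 'argmax', axis=axis, out=out, **kwds)
    return bound(*args, **kwds)
ValueError: attempt to get argmax of an empty sequence
```

View pics/crop.png

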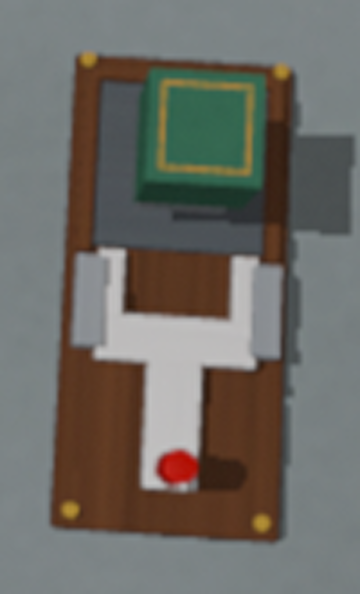

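The crop confirms it. The green gold-edged lid is at top (240,387), in the brown holder with the white fork, and its red knob is at (335,379).

Run:
```python
from h import *
s=snapshot("top");f=s["frame"]
print("knob top",at_z(s,(334.7,379.4),.072).round(4))
P=[at_z(s,p,.012)[:2] for p in[(221.4,354.4),(225,408),(346.7,349.4),(350.3,402.8)]]
print(np.round(P,3));d=P[0]-P[2]+P[1]-P[3];print("axis deg",np.degrees(np.arctan2(d[1],d[0])))
print("lidtop",at_z(s,(240.3,387.2),.120).round(4))
h=cv2.cvtColor(f,cv2.COLOR_BGR2HSV);m=((h[...,0]>8)&(h[...,0]<28)&(h[...,1]>60)&(h[...,2]>110)).astype(np.uint8);m[:,300:]=0
ct=max(cv2.findContours(m,0,2)[0],key=cv2.contourArea)
r=cv2.boxPoints(cv2.minAreaRect(ct));B=np.array([at_z(s,(p[1],p[0]),.018)[:2] for p in r])
print("board",B.mean(0).round(4),np.linalg.norm(B-np.roll(B,1,0),axis=1))
d=B[1]-B[0];print(np.degrees(np.arctan2(d[1],d[0])))
s=snapshot("side")
for q,z in(("lid_mid",.089),("bolt_knob",.051)):print(q,[at_z(s,m["pixel"],z).round(4) for m in mark_of("side",q)[:1]])
o=get_obs();Rm=R.from_quat(np.roll(o["eef_rot"],-1)).as_matrix();print(Rm.round(3),o["tcp_pos"])
```

```text
knob top [ 0.4572 -0.1354  0.072 ]
[[ 0.679 -0.097]
 [ 0.672 -0.203]
 [ 0.436 -0.085]
 [ 0.43  -0.185]]
axis deg -3.4571591098230567
lidtop [ 0.6175 -0.1468  0.12  ]
board [0.6143 0.2155] [0.16945799 0.1759919  0.17067265 0.17022271]
-74.09596127276981
lid_mid [array([ 0.618, -0.142,  0.089])]
bolt_knob [array([ 0.4551, -0.1338,  0.051 ])]
[[ 0.97   0.244  0.   ]
 [ 0.244 -0.97   0.   ]
 [ 0.    -0.    -1.   ]] [ 0.14658378 -0.58180962  0.22263925]
```

```bash
python3 -m jog '[[[4,-3.5,0],0.6,60],[[8,-7,0],1.2,60],[[12,-10.5,0],1.8,60],[[16.4,-14.3,0],2.24,60],[[16.4,-14.3,0],2.24,60],[[16.4,-14.3,0],2.24,60],[[16.4,-14.3,0],2.24,60],[[16.4,-14.3,0],2.24,60]]'
cat >> h.py <<'E'
def info(tgt,ang):
    "units to go to target TCP (x,y,z), tool x at ang deg"
    o=get_obs();Rm=R.from_quat(np.roll(o["eef_rot"],-1)).as_matrix();p=np.array(o["tcp_pos"])
    a=np.degrees(np.arctan2(Rm[1,0],Rm[0,0]))
    print("t",round(o["t"],2),"tcp",p.round(4),"ang",a.round(2),"go",(Rm.T@(np.array(tgt)-p)/.025).round(2),"turn",((a-ang)/8).round(2),"F",np.round(o["contact_force"],1),"gap",o["finger_gap"],o["finger_force"])
def wpix(px,z):
    s=snapshot("wrist");return s
def wray(s,o,px,z):
    K=np.array(s["intrinsics"]);T=np.array(s["tool_from_camera"]);u=(px[1]-K[0,2])/K[0,0];v=(px[0]-K[1,2])/K[1,1];r=np.hypot(u,v)
    d=np.array([np.sin(r)*u/r,np.sin(r)*v/r,np.cos(r)]);Rm=R.from_quat(np.roll(o["eef_rot"],-1)).as_matrix()
    c=Rm@T[:3,3]+o["tcp_pos"];d=Rm@T[:3,:3]@d;return c+d*(z-c[2])/d[2]
E
python3 -c "
from h import *
info((.457,-.135,.12),-3.8)"
```

```text
t: 1.8
tcp_pos: [0.4328, -0.1694, 0.2231]
eef_rot: [0.0, 0.999, -0.033, 0.001]
contact_force: [0.8, -1.4, 0.5]
finger_gap: 0.682
finger_force: 0.0
t 1.8 tcp [ 0.4328 -0.1694  0.2231] ang -3.79 go [ 0.87 -1.44  4.12] turn 0.0 F [ 0.8 -1.4  0.5] gap 0.6815385593999302 0.0
```

```bash
python3 -m jog '[[[0.87,-1.44,1],0,60],[[0.87,-1.44,3],0,60],[[0.87,-1.44,3],0,60],[[0.87,-1.44,3],0,60]]'
python3 - <<'E'
from h import *
o=get_obs();s=snapshot("wrist");cv2.imwrite("pics/w1.png",s["frame"])
for q,z in(("bolt_knob",.051),("lid_mid",.089),("base_mid",.0645)):
    for m in mark_of("wrist",q)[:2]:print(q,round(m["p"],2),np.round(m["pixel"]),wray(s,o,m["pixel"],z).round(4))
f=s["frame"];h=cv2.cvtColor(f,cv2.COLOR_BGR2HSV);m=((h[...,0]<5)|(h[...,0]>174))&(h[...,1]>190)&(h[...,2]>90)
n,l,st,ce=cv2.connectedComponentsWithStats(m.astype(np.uint8));i=1+np.argmax(st[1:,4]);p=ce[i][::-1];print(st[i],p,wray(s,o,p,.065))
info((.457,-.135,.036),-3.8)
E
```

```text
t: 2.3
tcp_pos: [0.4562, -0.1371, 0.1487]
eef_rot: [0.0, 0.999, -0.033, 0.0]
contact_force: [0.1, -0.8, -0.2]
finger_gap: 0.679
finger_force: 0.0
bolt_knob 0.82 [240. 322.] [ 0.4564 -0.1373  0.051 ]
base_mid 0.9 [275. 532.] [ 0.4195 -0.3061  0.0645]
base_mid 0.78 [ 67. 540.] [ 0.5823 -0.3061  0.0645]
[309 223  25  38 707] [242.17397454 321.17256011] [ 0.45951527 -0.13721512  0.065     ]
t 2.5 tcp [ 0.4567 -0.1376  0.1493] ang -3.84 go [-0.01 -0.11  4.53] turn -0.01 F [ 0.  -0.   0.6] gap 0.6866383874137912 0.0
```

View pics/w1.png

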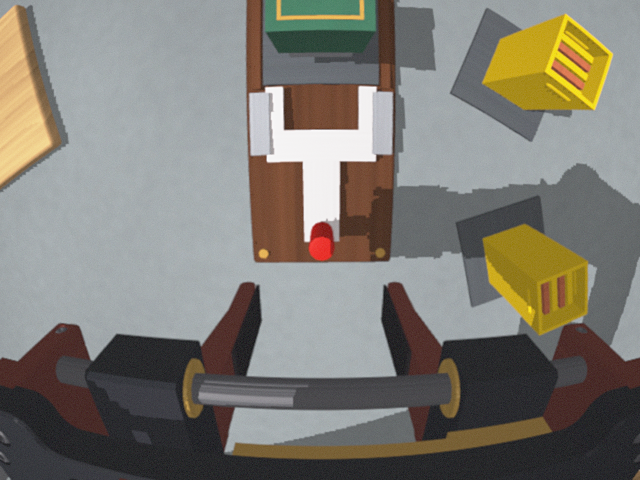

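The wrist picture shows the knob at (240,322), centred between the fingers, with the holder axis upright in the image. I'll descend and grip.

```bash
python3 -m jog '[[[0,0,1.5],0,50],[[0,0,3],0,50],[[0,0,4.5],0,50],[[0,0,4.5],0,50],[[0,0,4.5],0,10],[[0,0,4.5],0,10],[[0,0,4.5],0,10],[[0,0,4.5],0,10]]' 15
python3 -c "
from h import *
info((.507,-.1405,.036),-3.8)"
```

```text
t: 3.5
tcp_pos: [0.4566, -0.1375, 0.0361]
eef_rot: [0.001, 0.999, -0.033, 0.001]
contact_force: [-1.1, -2.1, 5.6]
finger_gap: 0.199
finger_force: 15.0
t 3.5 tcp [ 0.4566 -0.1375  0.0361] ang -3.74 go [ 2.02 -0.01  0.01] turn 0.01 F [-1.1 -2.1  5.6] gap 0.19944899386651568 15.001832842826843
```

```bash
python3 -m jog '[[[0.5,0,0],0,10],[[1,0,0],0,10],[[1.5,0,0],0,10],[[1.8,0,0],0,10]]' 
python3 -m jog '[[[0.1,0,0],0,10],[[0.2,0,0],0,10],[[0.3,0,0],0,10],[[0.4,0,0],0,10]]'
python3 -c "
from h import *
info((.507,-.1405,.036),-3.8)"
```

```text
t: 4.0
tcp_pos: [0.5016, -0.1402, 0.036]
eef_rot: [0.0, 0.999, -0.033, 0.0]
contact_force: [-2.3, -2.0, 7.9]
finger_gap: 0.197
finger_force: 15.0
t: 4.5
tcp_pos: [0.5071, -0.1404, 0.0356]
eef_rot: [0.0, 0.999, -0.032, -0.003]
contact_force: [-12.3, -6.2, 11.7]
finger_gap: 0.198
finger_force: 15.0
t 4.5 tcp [ 0.5071 -0.1404  0.0356] ang -3.7 go [-0.    0.01 -0.02] turn 0.01 F [-12.3  -6.2  11.7] gap 0.19813049360066673 15.002234727144241
```

```bash
python3 -m jog '[[[0.1,0,0],0,10],[[0.2,0,0],0,10],[[0.2,0,0],0,10]]' 
python3 -m jog '[[[-0.3,0,0],0,10],[[-0.3,0,0],0,40],[[-0.3,0,0],0,40],[[-0.3,0,-2],0,40],[[-0.3,0,-4.5],0,85],[[-0.3,0,-5.5],0,85],[[-0.3,0,-5.5],0,85]]'
python3 - <<'E'
from h import *
o=get_obs();s=snapshot("wrist");f=s["frame"];a=f[0:300,150:500]
print([ (m["p"],m["pixel"],wray(s,o,m["pixel"],.051).round(4)) for m in mark_of("wrist","bolt_knob")[:1]])
print([ (m["p"],m["pixel"],wray(s,o,m["pixel"],.089).round(4)) for m in mark_of("wrist","lid_mid")[:1]])
t=snapshot("top");b=cv2.resize(t["frame"][205:370,330:430],(182,300))
print([ (m["p"],m["pixel"],at_z(t,m["pixel"],.051).round(4)) for m in mark_of("top","bolt_knob")[:1]])
u=snapshot("side");c=cv2.resize(u["frame"][240:350,230:390],(480,330))[:300]
print([ (m["p"],m["pixel"],at_z(u,m["pixel"],.051).round(4)) for m in mark_of("side","bolt_knob")[:1]])
top=np.zeros((300,800,3),np.uint8);top[:,:350]=a;top[:,360:542]=b
bot=np.zeros((300,800,3),np.uint8);bot[:,:480]=c
cv2.imwrite("pics/b.png",np.vstack([top,bot]))
info((.617,-.1475,.19),-3.8)
E
```

```text
t: 4.88
tcp_pos: [0.5103, -0.1406, 0.0348]
eef_rot: [-0.0, 0.999, -0.032, -0.005]
contact_force: [-13.1, -7.9, 8.8]
finger_gap: 0.2
finger_force: 15.0
t: 5.75
tcp_pos: [0.5101, -0.1404, 0.175]
eef_rot: [0.001, 0.999, -0.033, 0.003]
contact_force: [-0.4, 0.2, -1.0]
finger_gap: 0.76
finger_force: 0.0
[(0.76, [241.2, 320.3], array([ 0.5017, -0.1392,  0.051 ]))]
[(0.75, [90.3, 323.0], array([ 0.6171, -0.1487,  0.089 ]))]
[]
[(0.93, [295.6, 282.5], array([ 0.5039, -0.1398,  0.051 ]))]
t 6.1 tcp [ 0.5073 -0.1397  0.1713] ang -3.78 go [ 4.4   0.02 -0.76] turn 0.0 F [-0.1  0.2 -0.3] gap 0.9710070168164656 0.0
```

View pics/b.png

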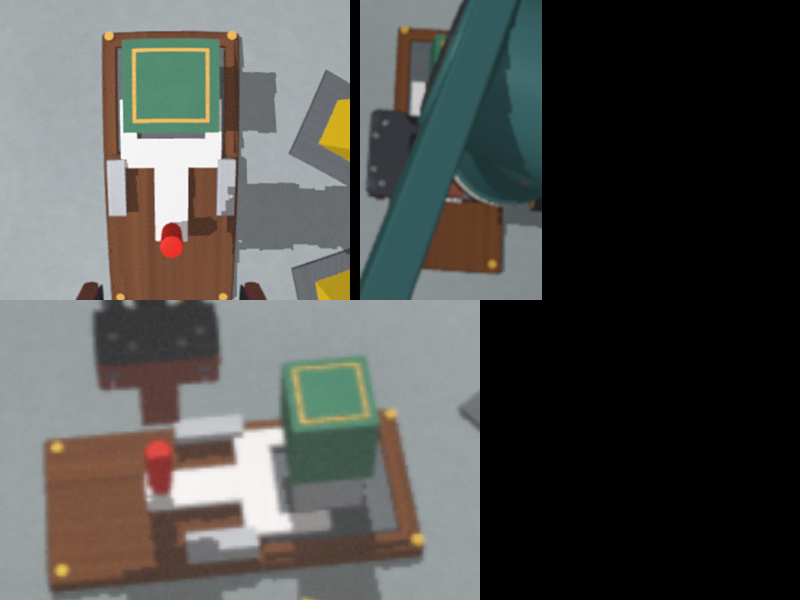

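The picture shows the fork around the tin, but the knob at (0.502..0.504) is about 115 mm from the tin axis. My retreat while still gripping probably dragged it back a few mm. I'll regrip, push to the stop and release without retreating.

```bash
python3 -m jog '[[[-0.15,0,0],0,36],[[-0.15,0,0],0,36],[[-0.15,0,2],0,36],[[-0.15,0,4],0,36],[[-0.15,0,5.4],0,36],[[-0.15,0,5.4],0,10],[[-0.15,0,5.4],0,10],[[-0.15,0,5.4],0,10]]' 15
python3 -m jog '[[[0.1,0,0],0,10],[[0.2,0,0],0,10],[[0.3,0,0],0,10],[[0.4,0,0],0,10],[[0.5,0,0],0,10],[[0.6,0,0],0,10]]'
```

```text
t: 7.1
tcp_pos: [0.5055, -0.1404, 0.0389]
eef_rot: [0.001, 0.999, -0.033, 0.001]
contact_force: [0.6, -2.0, -4.5]
finger_gap: 0.198
finger_force: 15.0
t: 7.85
tcp_pos: [0.5137, -0.1408, 0.0375]
eef_rot: [-0.0, 0.999, -0.032, -0.005]
contact_force: [-15.8, -8.7, 5.0]
finger_gap: 0.203
finger_force: 15.0
```

```bash
python3 -m jog '[[[0,0,0],0,36],[[0,0,0],0,36],[[0,0,-2],0,36],[[0,0,-4],0,60],[[0,0,-6],0,85],[[0,0,-6],0,85],[[0,0,-6],0,85]]'
python3 - <<'E'
from h import *
o=get_obs();s=snapshot("wrist")
f=s["frame"]
for q,z in(("bolt_knob",.051),("lid_mid",.089)):print(q,[ (m["p"],m["pixel"],wray(s,o,m["pixel"],z).round(4)) for m in mark_of("wrist",q)[:1]])
u=snapshot("side")
print([ (m["p"],m["pixel"],at_z(u,m["pixel"],.051).round(4)) for m in mark_of("side","bolt_knob")[:1]])
cv2.imwrite("pics/c.png",np.hstack([f[:300,150:500],cv2.resize(u["frame"][240:350,240:390],(409,300))]))
info((.617,-.148,.19),-3.8)
E
```

```text
t: 8.72
tcp_pos: [0.5195, -0.1405, 0.1876]
eef_rot: [-0.0, 0.999, -0.033, 0.0]
contact_force: [0.1, 0.3, -0.3]
finger_gap: 0.829
finger_force: 0.0
bolt_knob [(0.61, [242.0, 321.6], array([ 0.5056, -0.1397,  0.051 ]))]
lid_mid [(0.78, [106.0, 318.7], array([ 0.6163, -0.145 ,  0.089 ]))]
[(0.61, [294.3, 282.8], array([ 0.5049, -0.1368,  0.051 ]))]
t 8.97 tcp [ 0.5186 -0.1404  0.1863] ang -3.78 go [ 3.95  0.04 -0.16] turn 0.0 F [-0.4 -0.  -0.3] gap 0.9681037558567908 0.0
```

View pics/c.png

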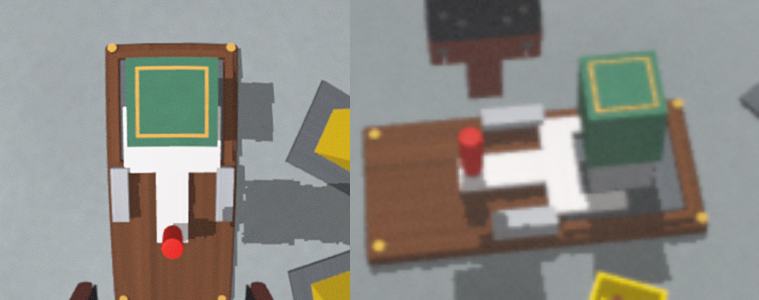

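The knob now measures 110.8 mm from the tin axis (fork around the foot, knob at crop (249,172)), so it is home. Next I'll go over the lid.

```bash
python3 -m jog '[[[1.5,0,0],0,86],[[3,-0.02,0],0,86],[[3.93,-0.04,0],0,86],[[3.93,-0.04,0],0,86],[[3.93,-0.04,0],0,86],[[3.93,-0.04,2],0,86],[[3.93,-0.04,2],0,86]]' 35
python3 - <<'E'
from h import *
o=get_obs();s=snapshot("wrist");cv2.imwrite("pics/d.png",s["frame"])
info((.617,-.147,.071),-3.8)
E
```

```text
t: 9.85
tcp_pos: [0.6131, -0.145, 0.1345]
eef_rot: [-0.001, 0.999, -0.033, -0.004]
contact_force: [-0.5, -0.8, 0.4]
finger_gap: 0.974
finger_force: 0.0
t 9.9 tcp [ 0.615  -0.1456  0.1366] ang -3.8 go [0.1  0.05 2.62] turn 0.0 F [ 0.7 -1.   0.4] gap 0.9794438227750253 0.0
```

View pics/d.png

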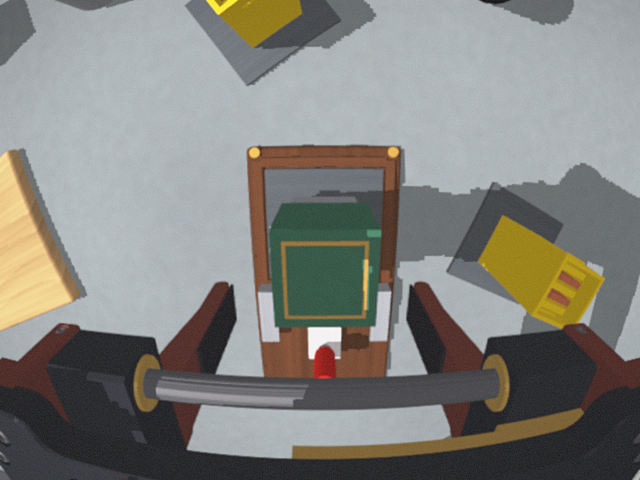

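The lid is centred at column 325, between fingertips at 235 and 412. I'll descend and grip.

```bash
python3 -m jog '[[[0.08,0.03,1],0,86],[[0.08,0.03,2],0,86],[[0.08,0.03,2.6],0,86],[[0.08,0.03,2.6],0,86],[[0.08,0.03,2.6],0,40],[[0.08,0.03,2.6],0,40],[[0.08,0.03,2.6],0,40],[[0.08,0.03,2.6],0,40]]' 35
python3 -c "
from h import *
info((.617,-.147,.071),-3.8)"
```

```text
t: 10.9
tcp_pos: [0.6198, -0.1474, 0.0732]
eef_rot: [0.0, 0.999, -0.033, 0.0]
contact_force: [0.2, -1.5, 2.3]
finger_gap: 0.636
finger_force: 35.0
t 10.9 tcp [ 0.6198 -0.1474  0.0732] ang -3.78 go [-0.11 -0.01  0.09] turn 0.0 F [ 0.2 -1.5  2.3] gap 0.6355457956841323 34.978850707411766
```

```bash
python3 -m jog '[[[0,0,-0.2],0,40],[[0,0,-0.4],0,40],[[0,0,-0.6],0,40],[[0,0,-0.8],0,40],[[0,0,-1],0,40],[[0,0,-1.2],0,40],[[0,0,-1.4],0,40],[[0,0,-1.6],0,40]]'
python3 -m jog '[[[0,0,-0.2],0,40],[[0,0,-0.4],0,40],[[0,0,-0.6],0,40],[[0,0,-0.8],0,40],[[0,0,-1.1],0,40],[[0,0,-1.5],0,40],[[0,0,-2],0,40],[[0,0,-2.5],0,40]]'
python3 - <<'E'
from h import *
o=get_obs()
u=snapshot("side");w=snapshot("wrist")["frame"]
cv2.imwrite("pics/e.png",np.hstack([cv2.resize(u["frame"][190:350,230:400],(425,400)),cv2.resize(w,(375,281),interpolation=cv2.INTER_AREA)[:].copy() if 0 else cv2.copyMakeBorder(cv2.resize(w,(375,281)),0,119,0,0,0)]))
info((.614,.215,.19),-3.8)
E
```

```text
t: 11.9
tcp_pos: [0.619, -0.147, 0.1131]
eef_rot: [-0.0, 0.999, -0.033, -0.0]
contact_force: [-3.4, 0.8, -12.4]
finger_gap: 0.636
finger_force: 35.0
t: 12.9
tcp_pos: [0.6196, -0.1472, 0.1762]
eef_rot: [0.0, 0.999, -0.033, 0.0]
contact_force: [-0.2, -0.1, -1.3]
finger_gap: 0.633
finger_force: 35.0
t 13.0 tcp [ 0.6207 -0.1475  0.1773] ang -3.78 go [ -1.22 -14.45  -0.52] turn 0.0 F [ 0.   0.4 -0.3] gap 0.6384522781172685 34.9776978045702
```

View pics/e.png

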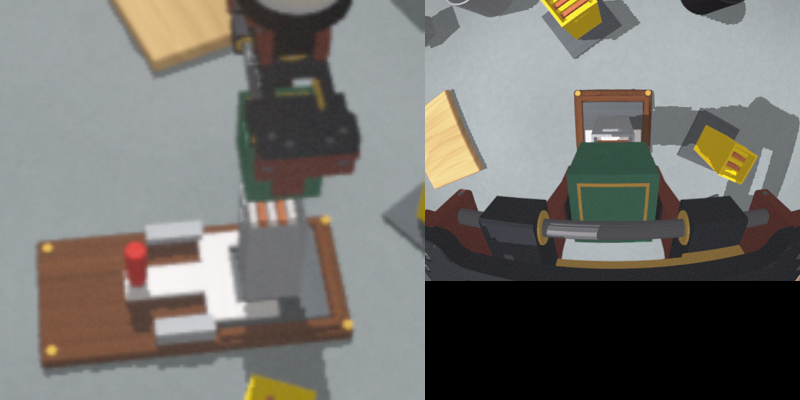

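The side view shows the lid clear above the grey base, which is still in its holder with the bolt home. I'll carry the lid to the board and check its centre from there.

```bash
python3 -m jog '[[[0,-1,-0.8],0,40],[[-0.3,-3,-0.8],0,40],[[-0.6,-5,-0.8],0,40],[[-0.9,-7,-0.8],0,40],[[-1.2,-9,-0.8],0,40],[[-1.2,-10.5,-0.8],0,40],[[-1.2,-11.5,-0.8],0,40],[[-1.2,-11.5,-0.8],0,40]]'
python3 - <<'E'
from h import *
o=get_obs();s=snapshot("wrist");f=s["frame"]
for m in mark_of("wrist","board_top")[:2]:print("w",m["p"],m["pixel"],wray(s,o,m["pixel"],.018).round(4))
k=masks_of("wrist","board_top")
if k:
    h=max(cv2.findContours(k[0]["pixels"].astype(np.uint8),0,2)[0],key=cv2.contourArea)
    W=np.array([wray(s,o,(p[0][1],p[0][0]),.018)[:2] for p in h]);print("range",W.min(0),W.max(0))
    r=cv2.minAreaRect((W*1000).astype(np.float32));print("rect mm",r)
cv2.imwrite("pics/g.png",f)
info((.615,.214,.19),-3.8)
E
```

```text
t: 14.0
tcp_pos: [0.6082, 0.1434, 0.195]
eef_rot: [-0.0, 0.999, -0.032, -0.0]
contact_force: [-0.3, -0.2, -0.8]
finger_gap: 0.634
finger_force: 35.0
w 0.62 [213.3, 246.8] [0.6141 0.214  0.018 ]
range [0.51330746 0.11640363] [0.71945189 0.3168978 ]
rect mm ((615.99658203125, 213.8689422607422), (169.3138885498047, 170.0657958984375), 16.127338409423828)
t 14.15 tcp [0.6083 0.1408 0.195 ] ang -3.8 go [ 0.07 -2.94  0.2 ] turn 0.0 F [-0.1  0.3 -1. ] gap 0.6357481500889022 34.977542236447334
```

View pics/g.png

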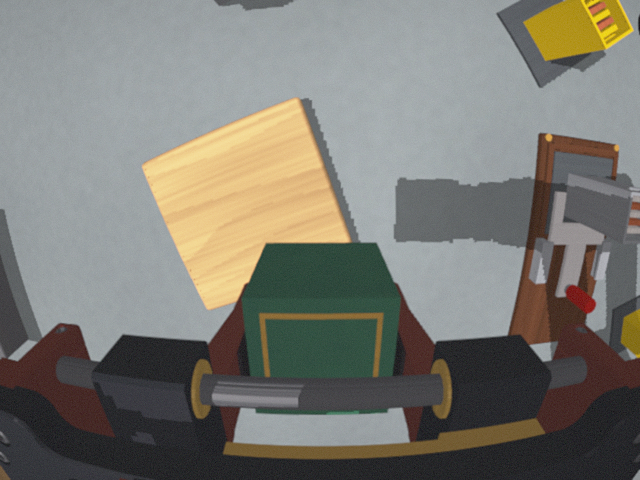

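Board centre is (0.615, 0.214), with the mask fitting 170 x 170 mm. The board spans (142..350, 98..308) in the picture. I'll lower the lid onto it.

```bash
python3 -m jog '[[[0.15,-1.5,0],0,40],[[0.15,-2.94,0],0,40],[[0.15,-2.94,1],0,40],[[0.15,-2.94,2.5],0,40],[[0.15,-2.94,4],0,40],[[0.15,-2.94,5.2],0,40],[[0.15,-2.94,5.8],0,40],[[0.15,-2.94,5.8],0,40]]'
python3 -m jog '[[[0,0,0.1],0,40],[[0,0,0.2],0,40],[[0,0,0.3],0,40],[[0,0,0.4],0,40],[[0,0,0.5],0,40],[[0,0,0.55],0,40]]'
python3 -c "
from h import *
info((.617,.214,.033),-3.8)"
```

```text
t: 15.15
tcp_pos: [0.6166, 0.2139, 0.0494]
eef_rot: [0.0, 0.999, -0.033, -0.001]
contact_force: [0.0, 0.0, -0.3]
finger_gap: 0.638
finger_force: 35.0
t: 15.9
tcp_pos: [0.6169, 0.2148, 0.0362]
eef_rot: [-0.0, 0.999, -0.033, -0.0]
contact_force: [-1.1, 0.9, -1.5]
finger_gap: 0.637
finger_force: 35.0
t 15.9 tcp [0.6169 0.2148 0.0362] ang -3.78 go [0.01 0.03 0.13] turn 0.0 F [-1.1  0.9 -1.5] gap 0.6371186677167805 34.97761957347393
```

```bash
python3 -m jog '[[[0,0,0.03],0,40],[[0,0,0.06],0,40],[[0,0,0.09],0,40]]'
python3 -m jog '[[[0,0,0.03],0,40],[[0,0,0.06],0,40]]'
```

```text
t: 16.27
tcp_pos: [0.6171, 0.2148, 0.0342]
eef_rot: [-0.0, 0.999, -0.033, 0.0]
contact_force: [0.3, -0.0, -1.3]
finger_gap: 0.638
finger_force: 35.0
t: 16.52
tcp_pos: [0.6171, 0.2148, 0.0331]
eef_rot: [-0.0, 0.999, -0.033, 0.0]
contact_force: [-1.8, 0.3, 7.7]
finger_gap: 0.636
finger_force: 35.0
```

There is contact (7.7 N) at the expected height, so I'll release.

```bash
python3 -m jog '[[[0,0,0],0,57],[[0,0,0],0,62],[[0,0,0],0,80],[[0,0,0],0,86],[[0,0,0],0,86],[[0,0,-1],0,86],[[0,0,-3],0,86],[[0,0,-5],0,86]]' 10
python3 -m jog '[[[0,0,-1.5],0,86],[[-2,0,-1.5],0,86],[[-4,0,-1.5],0,86],[[-4,0,-1.5],0,86],[[-4,0,-1.5],0,86]]'
python3 - <<'E'
from h import *
o=get_obs();s=snapshot("wrist");u=snapshot("side")
print([(m["p"],m["pixel"],at_z(u,m["pixel"],.049).round(4)) for m in mark_of("side","lid_mid")[:2]])
print([(m["p"],m["pixel"],at_z(u,m["pixel"],.051).round(4)) for m in mark_of("side","bolt_knob")[:1]])
cv2.imwrite("pics/z.png",np.hstack([cv2.resize(s["frame"],(400,300)),cv2.resize(u["frame"][120:360,220:460],(300,300))]))
info((.617,.214,.2),-3.8)
E
```

```text
t: 17.52
tcp_pos: [0.6166, 0.2147, 0.1586]
eef_rot: [0.0, 0.999, -0.033, -0.001]
contact_force: [0.5, -0.2, -0.4]
finger_gap: 0.979
finger_force: 0.0
t: 18.15
tcp_pos: [0.5181, 0.2216, 0.1957]
eef_rot: [-0.0, 0.999, -0.033, 0.001]
contact_force: [1.2, 0.3, 0.7]
finger_gap: 0.981
finger_force: 0.0
[(0.84, [173.3, 306.3], array([0.612 , 0.2136, 0.049 ]))]
[(0.68, [297.3, 280.4], array([ 0.4991, -0.1431,  0.051 ]))]
t 18.35 tcp [0.5186 0.2214 0.1952] ang -3.81 go [ 3.95  0.03 -0.19] turn -0.0 F [-0.4 -0.1  0.2] gap 0.9829425605267087 0.0
```

View pics/z.png

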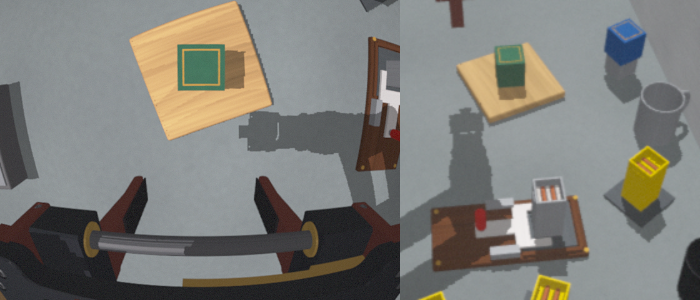

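The lid stands upright in the middle of the board, and the base is still in its holder. The knob reading shifted a few mm, so I'll check it once by colour.

Run:
```python
from h import *
c0=cv2.imread("pics/side.png")
for n in("side","top"):
    s=snapshot(n)
    for lab,f in(("start",cv2.imread(f"pics/{n}.png")),("now",s["frame"])):
        b=f.astype(int);m=((b[...,2]>2.5*b[...,1])&(b[...,2]>2.5*b[...,0])&(b[...,2]>120)).astype(np.uint8);m[:230]=0
        k,l,st,ce=cv2.connectedComponentsWithStats(m)
        if k<2: print(n,lab,"none");continue
        i=1+np.argmax(st[1:,4]);x,y,w,h,a=st[i]
        print(n,lab,st[i],at_z(s,ce[i][::-1],.055).round(4))
```

```text
side start [255 289   8  17  82] [ 0.4565 -0.1336  0.055 ]
side now [280 287   8  17 109] [ 0.5068 -0.1408  0.055 ]
top start [374 330  11   9  78] [ 0.4582 -0.1366  0.055 ]
top now [377 302   8   9  56] [ 0.5088 -0.1405  0.055 ]
```

By colour, both cameras show the bolt moved 50.5 mm from about 161 mm, so it is home.

```bash
python3 -c "
from plant import *
print(job_done())"
```

```text
the job is handed in; nothing more can be done
None
```

The job is handed in: the last pictures show the bolt fully home, the green lid upright in the middle of the board and the base in its holder; no verdict was returned.

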